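Rock the sorting gate over and feed two samples down the other chute

ROBOT

A 6-joint arm with a two-finger parallel gripper is mounted at the origin on a cart in front of the work surface, level with it; the furniture and walls round the work are solid. World frame = base frame: x ahead of the robot, y to its left, z up, the work surface at z = 0. Lengths are in m, angles in rad, forces in N, time in s.
With the tool pointing down it reaches from about 0.375 to 0.9 m from the base axis. Payload 3.1 kg.
Tool frame: the origin (TCP) lies midway between the tips of the shut fingers; the grasp point (between the pads) lies 19 mm behind it; z points along the fingers, y is the line along which they close (so a half turn about z gives the same grasp; the last joint's range is limited). The gripper opens to 85 mm and grips with 20 to 120 N. Pads are 22 mm wide; open, the fingers measure 114 mm over their backs; the gripper's body (76 mm by 85 mm) begins 54 mm behind the grasp point. The pads swing forward as they close: fully open they stand 13 mm farther back than shut.
Start: joints at [0.995, 0.527, 1.433, -0, 1.181, -0.178], TCP at [0.242, 0.576, 0.231] pointing down, gripper open.
Joint ranges: [-3.08, 3.08], [-0.75, 2.2], [0.22, 2.44], [-1.43, 4.57], [0, 2.65], [-2.85, 2.85]. Speed limits (rad/s): [2.79, 2.79, 3.14, 3.14, 3.14, 3.14].

INTERFACE

Orientations are given as a unit quaternion [x, y, z, w].
In Python, from station import manip gives the robot as it stands.
- The arm moves only by the tool step_arm, never from a script. Its argument "targets" is text: rows parted by semicolons, each of 4 numbers parted by spaces: the shift along the tool's x, y, z in mm, then the turn about the tool's z in degrees. A call has 1 to 12 rows; each row is the pose to reach, as a shift and turn from the pose commanded when the call began, along the tool's axes at that moment; what a row does not reach only later rows make up. A row lasts 1/10 s, in which the tool goes at most 50 mm and 8.59 degrees, less where a joint would pass 70% of its speed; a pose out of reach is approached as far as the arm can. A call with a gripper value outside its range is refused whole. "gripper" is the closure, from 0 (fully open) to 1 (shut), set as the call begins (left out, the last holds). The fingers move at their own pace and stop on an object; "squeeze" is the grip in N (left out, the last holds). Time passes only in rows, so rows that repeat a pose let the fingers close. It gives the time, the measured TCP pose, the force, the opening and the grip force at its end, in the units of the state.
- manip.sense(): the state, without advancing time (a new reading comes with each control period).
- manip.snapshot(name): name is "scene" or "top" or "wrist"; returns the picture (480x640x3 uint8, red, green, blue); there is no depth.
- manip.get_calibration(name): a dict with "fov_y" (degrees; the focal length in pixels is half the picture's height over the tangent of half this angle, whatever the lens; pixels are square), "cx", "cy" (the principal point, pixels), "k1" (the pictures are not rectified: a ray, as slopes to the right and down, at radius r is drawn at 1 + k1 r^2 times it, then the intrinsics apply), "extrinsics" (4x4, takes a point from camera to world coordinates); the wrist camera has in their place "tool_from_camera" (4x4, takes a point from camera to tool coordinates, whose origin is the TCP and whose axes are the flange's). Camera axes: x right, y down, z forward; pixel columns grow to the right and rows downward; lengths in m; the calibration is good to about 2 mm. A picture is of the moment at which its call begins: read the wrist's pose just before it. get_calibration takes no time and is no camera call.
- manip.sign_off(): hands the job in; it is judged then, once.
Trained networks look in the newest picture that a camera, given by its name, has taken for a name from the list of things; names that differ only in an ending like _2 or _b are one class to them, and where a whole thing is asked for, a point or a joint stands for the part that bears it (a point fixed in the world has none). Each returns a list of dicts, best first, with "p" (0 to 1); they miss things now and then, are a little off and sometimes report something else, mostly with a low value. They report only what shows in the picture. A call takes as long as a camera call. They do not tell look-alikes from the thing itself.
- manip.recognise(camera, query): "position" ([column, row] in pixels, amid what is visible of it).
- manip.masks_of(camera, query): "pixels" (480x640 bool, what is visible of it) and "position" ([column, row] in pixels, amid what is visible of it).
- manip.mark_of(camera, query): "position" ([column, row] in pixels: a listed point, or the origin of a listed thing).
The state is a dict: "t": time; "q": joint angles; "qd": joint speeds; "tau": joint torques, N m; "tcp_pos": TCP position; "tool_rot": TCP orientation; "force": force on the tool from outside, world axes, zero at the start; "ft_torque": the same for the moment, N m; "finger_gap": opening from 0.0 (shut) to 1.0 (fully open); "gripper_force": force on a finger pad.
Only numpy, scipy, OpenCV 4.12 (cv2) and the standard library are available. Lean on these libraries where they do the work, as an engineer would, in place of code of your own. Each camera call takes 0.05 s, during which the arm holds its last target. There are 200 camera calls.

TASK

The two metal samples waiting on the feed track belong in the other tray, not the one the sorting gate is set to now. With your fingertips press down the raised end of the seesaw gate until it rocks over its pivot and lies down on that side; then push the samples along the track from behind, so that both drop onto the gate and slide down that other chute into its tray. Nothing is to be pinched, lifted or carried, and the loose things on the bench stay where they are.

Things in the scene. Friction and masses are not known exactly. Their poses are not given: they have to be found in the camera images.
- sorter: Bench sample sorter, fixed: grey stand with a white-lined feed track, a seesaw gate between two chutes and two catch trays (the other entries describe them). Origin on the bench top under the middle of the gate; x along the feed track in the feeding direction (away from the robot), y to the left (blue tray side), z up. All positions below are in this frame, in mm.
- track_end (a point): Middle of the feed track's far edge on its floor (x -29, y 0, z 109), where parts drop about 13 mm onto the middle of the gate. The track is level and straight, from x = -151 to -29, floor at z = 109, open at both ends, 46 mm wide between side lips that stand only 6 mm above its floor.
- gate (a joint): Tilt of the seesaw gate, rad, -0.46 to 0.46 (stops). Positive: left (+y) end low, parts run left into the blue tray; negative: right (-y) end low, parts run right into the orange tray; 0 level. It starts down on one side or the other, held by its over-centre weight. Pressing the raised end down takes about 1.5 N; once past level it falls over to the other stop by itself.
- gate_left_end (a point): Middle of the yellow stripe on the gate's left end, on the surface to press. Gate: white-lined aluminium trough 55 mm wide (x), 160 mm long (y), back wall 26 mm high at x = +27; its last 22 mm at each end has no walls. This point is 71 mm from the pivot line (along x at y 0, z 87); it stands at z = 126 when raised, 95 when level, 63 when down.
- gate_right_end (a point): The same point on the gate's right end.
- over_weight (a point): Centre of the steel over-centre weight, a 44 mm disc at x = 43 to 65 behind the gate, 66 mm above the pivot line, top at z = 175 at most. It leans to the gate's low side and swings across with the gate, reaching y = 51 on either side.
- thin_sample: Flat round steel sample, 38 mm diameter, 16 mm high, 0.14 kg, standing on the feed track. Origin at the centre of its underside, z up. It may be the front or the rear one of the two.
- tall_sample: Round grey metal sample, 36 mm diameter, 28 mm high, 0.2 kg, standing on the feed track. Origin at the centre of its underside, z up. The two stand one behind the other; pushing the rear one drives the front one before it, and each slides away down the slick gate once it has left the track.
- left_tray (a point): Centre of the floor (z = 4) of the left, blue tray: y from 130 to 245, 69 mm wide inside (x), walls 46 mm high. The slick left chute slopes from y = 71, z = 58 at the gate to y = 134, z = 23 over the tray; its side walls stand at x = -32 and 32 and reach z = 88 beside the gate's end.
- right_tray (a point): Centre of the floor of the right, orange tray; tray and right chute mirror the left ones at -y.
- long_sample: Bystander: round metal cylinder 34 mm diameter, 45 mm high, standing on the bench left of the feed track. Origin at the centre of its underside. Leave alone.
- loupe: Bystander: black loupe with a white ring, 36 mm diameter, 26 mm high, on the bench right of the feed track. Origin at the centre of its underside. Leave alone.
- small_jar: Bystander: white screw-lid jar, 45 mm diameter, 24 mm high, on the bench to the right. Origin at the centre of its underside. Leave alone.
Things that resemble listed ones, but are neither listed nor needed, are in the scene too. What is shaped like the thin_sample but blue or red is not meant.

How it is judged:
On the way, in this order (a step that is already met when the one before it is completed fails the run):
1. the gate has been rocked over and lies down on the other side, both samples still waiting on the feed track (distance of gate_left_end from where it was at the start of the episode above 0.055 m and (value of joint gate above 0.4 rad or value of joint gate below -0.4 rad) and x of each of thin_sample, tall_sample in the frame of sorter below -0.035 m and z of each of thin_sample, tall_sample in the frame of sorter above 0.1 m), for 0.2 s.
2. both samples lie in the tray that the gate now feeds (((value of joint gate above 0.4 rad and y of each of thin_sample, tall_sample in the frame of sorter above 0.132 m and z of thin_sample in the frame of sorter between -0.01 and 0.06 m and x of thin_sample in the frame of sorter between -0.037 and 0.037 m and z of tall_sample in the frame of sorter between -0.01 and 0.06 m and x of tall_sample in the frame of sorter between -0.037 and 0.037 m) or (value of joint gate below -0.4 rad and y of each of thin_sample, tall_sample in the frame of sorter below -0.132 m and z of thin_sample in the frame of sorter between -0.01 and 0.06 m and x of thin_sample in the frame of sorter between -0.037 and 0.037 m and z of tall_sample in the frame of sorter between -0.01 and 0.06 m and x of tall_sample in the frame of sorter between -0.037 and 0.037 m))), for 0.2 s.
At the end, for the whole second after the job is handed in: The gate lies on the side opposite to its start (within 0.06 rad of its stop), and both samples rest inside the tray on that side (distance of gate_left_end from where it was at the start of the episode above 0.055 m and ((value of joint gate above 0.4 rad and y of each of thin_sample, tall_sample in the frame of sorter above 0.132 m and z of thin_sample in the frame of sorter between -0.01 and 0.06 m and x of thin_sample in the frame of sorter between -0.037 and 0.037 m and z of tall_sample in the frame of sorter between -0.01 and 0.06 m and x of tall_sample in the frame of sorter between -0.037 and 0.037 m) or (value of joint gate below -0.4 rad and y of each of thin_sample, tall_sample in the frame of sorter below -0.132 m and z of thin_sample in the frame of sorter between -0.01 and 0.06 m and x of thin_sample in the frame of sorter between -0.037 and 0.037 m and z of tall_sample in the frame of sorter between -0.01 and 0.06 m and x of tall_sample in the frame of sorter between -0.037 and 0.037 m)) and linear speed of each of thin_sample, tall_sample below 0.02 m/s); the robot touches nothing.
It fails at once if a sample was lifted more than 20 mm off the feed track's level (z of any of thin_sample, tall_sample in the frame of sorter above 0.129 m).
It fails at once if a sample was pinched or squeezed (more than 15 N from the fingers) (contact force between the fingers and thin_sample above 15 N or contact force between the fingers and tall_sample above 15 N).
It fails at once if a sample left the feed track elsewhere than over its end onto the gate, or fell beside chute or tray ((x of thin_sample in the frame of sorter below -0.15 m or x of thin_sample in the frame of sorter above 0.04 m or (x of thin_sample in the frame of sorter below -0.04 m and (y of thin_sample in the frame of sorter above 0.015 m or y of thin_sample in the frame of sorter below -0.015 m))) or (x of tall_sample in the frame of sorter below -0.15 m or x of tall_sample in the frame of sorter above 0.04 m or (x of tall_sample in the frame of sorter below -0.04 m and (y of tall_sample in the frame of sorter above 0.015 m or y of tall_sample in the frame of sorter below -0.015 m)))).
It fails at once if a bystander was moved more than 20 mm (distance of any of long_sample, loupe, small_jar from where it was at the start of the episode above 0.02 m).
It also fails if it takes over 48 s, if anything falls off the work surface, if the arm or the gripper's body presses on something with over 40 N, if the wrist force passes 120 N, or if a joint passes its speed limit or range.

## Working session

There is one attempt and no reset: what is moved stays moved. The work goes in short steps, Python scripts to look and compute and a tool call to move; the robot and the scene stay as the last step left them, time stands still between calls to the robot, and variables do not carry over. Pictures are saved under pics/ and viewed, at most 10 in all, crops included, and the job is handed in when it is done.

Besides the shell and the picture viewer there is one more tool, called after "Request:" by a JSON object that holds its "api" and its "payload", one argument or row to a line. step_arm: Moves the arm, as the interface text tells. Its arguments: {"type":"object","properties":{"targets":{"type":"string"},"gripper":{"type":"number"},"squeeze":{"type":"number"}},"required":["targets"]}

```bash
mkdir -p pics
cat > h.py <<'E'
import numpy as np, cv2
from station import manip
from scipy.spatial.transform import Rotation as R
def cal(n):
    c=manip.get_calibration(n); f=240/np.tan(np.radians(c["fov_y"])/2)
    if "extrinsics" in c: T=np.array(c["extrinsics"])
    else:
        s=manip.sense(); T=np.eye(4); T[:3,:3]=R.from_quat(s["tool_rot"]).as_matrix(); T[:3,3]=s["tcp_pos"]; T=T@np.array(c["tool_from_camera"])
    return c,f,T
def ray(n,px):
    c,f,T=cal(n); d=(np.array(px,float)-[c["cx"],c["cy"]])/f; u=d.copy()
    for _ in range(20): u=d/(1+c["k1"]*(u@u))
    v=T[:3,:3]@np.array([u[0],u[1],1]); return T[:3,3],v/np.linalg.norm(v)
def atz(n,px,z):
    o,v=ray(n,px); return o+v*(z-o[2])/v[2]
def proj(n,p):
    c,f,T=cal(n); q=T[:3,:3].T@(np.array(p)-T[:3,3]); u=q[:2]/q[2]; return u*(1+c["k1"]*(u@u))*f+[c["cx"],c["cy"]]
def snap(n,name=None):
    im=manip.snapshot(n)
    if name: cv2.imwrite(f"pics/{name}.png",im[:,:,::-1])
    return im
E
python3 - <<'E'
from h import *
s=manip.sense(); print(s)
for n in("top","scene"):
    snap(n,n+"0"); print(n,cal(n)[2].round(3).tolist())
    for q in ["sorter","track_end","gate_left_end","gate_right_end","over_weight","thin_sample","tall_sample","left_tray","right_tray","long_sample","loupe","small_jar"]:
        print(q,[(np.round(d["position"]).tolist(),round(d["p"],2)) for d in manip.mark_of(n,q)[:3]])
E
```

```text
{'t': 0.0, 'q': array([ 9.94510223e-01,  5.28498947e-01,  1.43390546e+00,  1.15370252e-05,
        1.18137719e+00, -1.78508052e-01]), 'qd': array([-1.44601419e-03,  2.31423436e-04, -8.25408318e-05,  1.57946627e-03,
       -8.89479853e-04, -1.16093299e-03]), 'tau': array([-1.15164468e-03, -4.42346191e+01, -1.78024310e+01, -3.06787178e-04,
        8.32945516e-03, -8.00546445e-06]), 'tcp_pos': array([0.24168699, 0.57560648, 0.23031246]), 'tool_rot': array([ 1.97582414e-01,  9.80285668e-01, -1.01548603e-03, -4.08274334e-04]), 'force': array([-0.57794749,  0.532378  , -0.03329323]), 'ft_torque': array([ 0.02244363, -0.04717635, -0.04106067]), 'gripper_force': 0.0, 'finger_gap': 1.001425314581795}
top [[-0.002, -0.994, 0.107, 0.367], [-1.0, 0.002, 0.005, -0.168], [-0.006, -0.107, -0.994, 1.521], [0.0, 0.0, 0.0, 1.0]]
sorter [([265.0, 239.0], 0.6)]
track_end [([267.0, 246.0], 0.95), ([253.0, 295.0], 0.45)]
gate_left_end [([240.0, 250.0], 0.73)]
gate_right_end [([286.0, 218.0], 0.65)]
over_weight [([257.0, 210.0], 0.95), ([406.0, 204.0], 0.7)]
thin_sample [([364.0, 270.0], 0.75), ([336.0, 29
[... 216 characters left out ...]
_jar [([408.0, 206.0], 0.51)]
scene [[0.51, -0.436, 0.741, -0.239], [-0.86, -0.247, 0.447, -0.6], [-0.012, -0.865, -0.501, 0.65], [0.0, 0.0, 0.0, 1.0]]
sorter [([295.0, 282.0], 0.71)]
track_end [([292.0, 242.0], 0.75), ([296.0, 205.0], 0.28)]
gate_left_end [([260.0, 235.0], 0.64)]
gate_right_end [([321.0, 254.0], 0.66)]
over_weight [([301.0, 207.0], 0.85)]
thin_sample [([296.0, 264.0], 0.83), ([379.0, 339.0], 0.75), ([334.0, 343.0], 0.59)]
tall_sample [([296.0, 252.0], 0.55)]
left_tray [([202.0, 288.0], 0.62)]
right_tray [([375.0, 271.0], 0.9)]
long_sample [([244.0, 316.0], 0.6), ([471.0, 308.0], 0.47)]
loupe [([347.0, 299.0], 0.85)]
small_jar [([473.0, 312.0], 0.96), ([300.0, 205.0], 0.28)]
```

Run:
```python
from h import *
for n,b in(("top",(170,170,260,150)),("scene",(170,180,240,180))):
    im=cv2.imread(f"pics/{n}0.png"); x,y,w,h=b
    cv2.imwrite(f"pics/{n}0c.png",cv2.resize(im[y:y+h,x:x+w],None,fx=3,fy=3,interpolation=cv2.INTER_CUBIC))
# fit pose
from scipy.optimize import least_squares
M={"top":{"track_end":(267,246),"L":(240,250),"R":(286,218),"left_tray":(205,287),"right_tray":(322,194),"sorter":(265,239)},
"scene":{"track_end":(292,242),"L":(260,235),"R":(321,254),"left_tray":(202,288),"right_tray":(375,271),"sorter":(295,282)}}
def loc(g): return {"track_end":(-29,0,109),"left_tray":(0,187.5,4),"right_tray":(0,-187.5,4),"sorter":(0,0,0),
 "L":(0,71*np.cos(g)*1.0,95-31.5*np.sin(g)/np.sin(.46)),"R":(0,-71*np.cos(g),95+31.5*np.sin(g)/np.sin(.46))}
for g in(.46,-.46):
    def res(v):
        r=[]
        for n in M:
            for k,p in M[n].items():
                l=np.array(loc(g)[k])/1e3; w=R.from_euler('z',v[2]).apply(l)+[v[0],v[1],0]; r+=list(proj(n,w)-p)
        return r
    s=least_squares(res,[.53,-.05,-.6],loss="soft_l1"); print(g,s.x,s.cost,np.round(res(s.x),1))
```

```text
0.46 [ 0.53605601 -0.04855666  0.67051813] 66.38638051696034 [  1.5  -1.2   1.6   3.8  -4.1  -0.9   0.5  -0.4   0.9   0.   -0.5   1.3
  -1.4   1.   -0.1  22.3  -0.8 -27.9   0.9  -1.9   2.3  -0.   -3.2  -2.1]
-0.46 [ 0.53618762 -0.05024198  0.68022345] 20.57278282680202 [ 2.3 -1.3 -0.6  1.5 -2.3  2.8  1.6  0.2  1.1 -0.6  0.1  1.2 -0.5  1.2
 -1.6 -3.9  0.3 -1.6  1.5 -1.3  2.8 -0.3 -2.5 -1.9]
```

View pics/top0c.png

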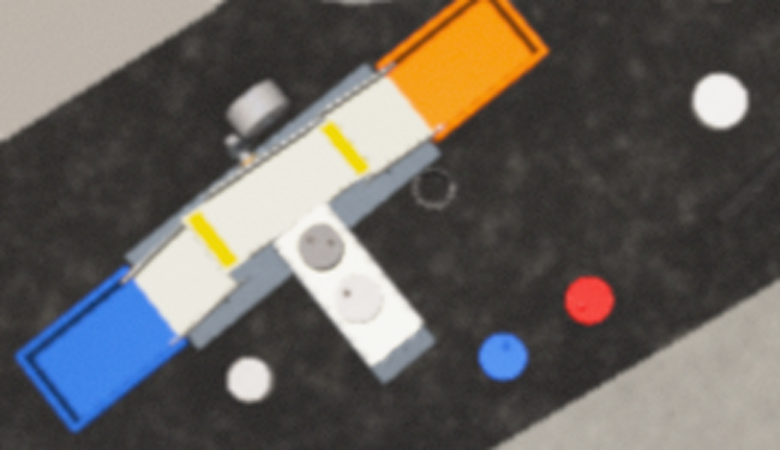

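View pics/scene0c.png

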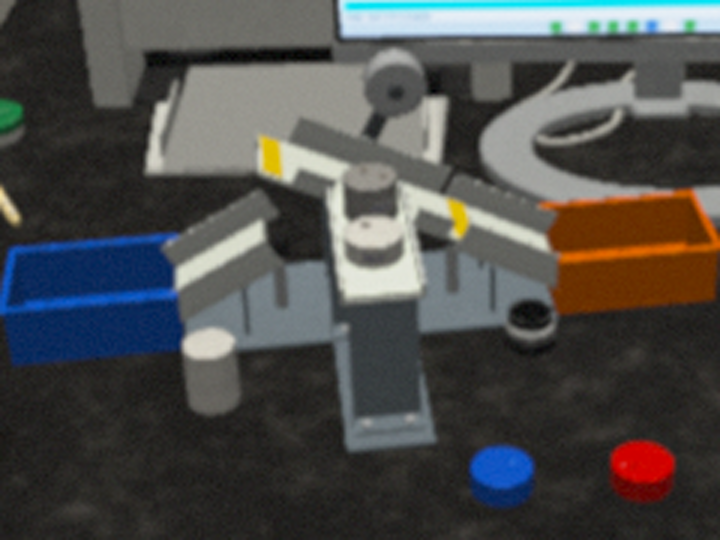

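The left (blue) end is raised, so it has to be pressed, and the samples go to blue. In the top crop the dark tall sample is in front at (321,247) and the light thin one is behind it at (358,298). I'll hover first for a wrist view.

Request:
{"api": "step_arm", "payload": {
  "targets": "-40 -46 -100 -8;-80 -92 -100 -16;-120 -138 -100 -24;-160 -184 -100 -32;-200 -230 -100 -40;-240 -276 -100 -48;-280 -322 -100 -56;-320 -368 -100 -62;-360 -414 -100 -62;-400 -460 -100 -62;-440 -506 -100 -62;-466 -551 -100 -62",
  "gripper": 1
}}

```text
t: 2.5
tcp_pos: [0.4096, 0.061, 0.3307]
tool_rot: [-0.336, 0.942, -0.0, 0.001]
force: [1.0, 0.7, -0.3]
finger_gap: -0.001
gripper_force: 0.0
```

Request:
{"api": "step_arm", "payload": {
  "targets": "18 -42 0 0;35 -84 0 0;53 -125 0 0;70 -167 0 0;70 -167 0 0;70 -167 0 0"
}}

```text
t: 3.1
tcp_pos: [0.4603, -0.1114, 0.3299]
tool_rot: [-0.334, 0.942, 0.001, -0.0]
force: [-0.9, 1.0, -0.3]
finger_gap: -0.003
gripper_force: 0.0
```

Run:
```python
from h import *
s=manip.sense(); print(s["tcp_pos"],s["tool_rot"],s["qd"].round(3)); snap("wrist","w1")
for q in ["track_end","gate_left_end","gate_right_end","thin_sample","tall_sample"]:
    print(q,[(np.round(d["position"]).tolist(),round(d["p"],2)) for d in manip.mark_of("wrist",q)[:3]])
v=(.5362,-.0502,.680)
im=cv2.imread("pics/w1.png")
for l in [(-29,23,115),(-29,-23,115),(-151,23,115),(-151,-23,115),(0,60,126),(0,-67,63)]:
    p=proj("wrist",R.from_euler('z',v[2]).apply(np.array(l)/1e3)+[v[0],v[1],0]); print(l,p.round()); cv2.circle(im,tuple(int(a) for a in p.round()),4,(255,0,255),1)
cv2.imwrite("pics/w1b.png",im)
```

```text
[ 0.46032061 -0.11143692  0.32992463] [-3.34387952e-01  9.42435333e-01  5.40691488e-04 -2.20709416e-04] [ 0.041 -0.019  0.034  0.004  0.004  0.001]
track_end [([314.0, 262.0], 0.83)]
gate_left_end [([368.0, 292.0], 0.67)]
gate_right_end [([265.0, 267.0], 0.96)]
thin_sample [([265.0, 102.0], 0.97), ([316.0, 199.0], 0.67), ([206.0, 96.0], 0.57)]
tall_sample [([314.0, 245.0], 0.79)]
(-29, 23, 115) [336. 262.]
(-29, -23, 115) [296. 262.]
(-151, 23, 115) [338. 153.]
(-151, -23, 115) [294. 153.]
(0, 60, 126) [368. 289.]
(0, -67, 63) [265. 267.]
```

View pics/w1b.png

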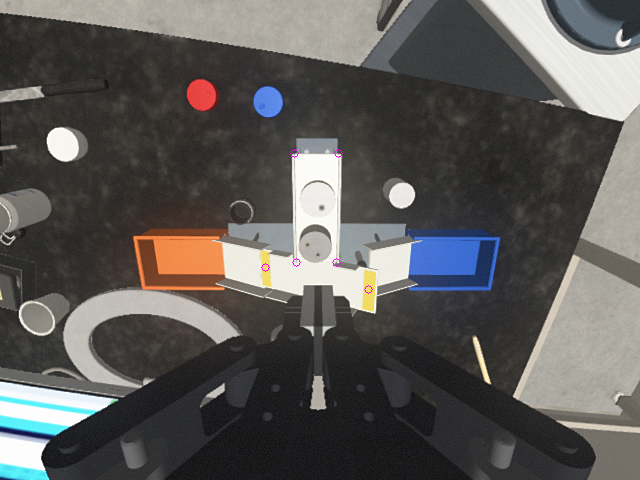

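The wrist picture confirms the fitted pose to about 1 px: track corners around (336,262) and (294,153), left stripe at (368,291), thin sample at (316,199), tall at (314,245). Next I move over the raised left end and press.

Request:
{"api": "step_arm", "payload": {
  "targets": "-30 22 30 0;-60 44 60 0;-90 64 90 0;-90 64 130 0;-90 64 165 0;-90 64 185 0;-90 64 190 0;-90 64 190 0"
}}

```text
t: 4.2
tcp_pos: [0.4895, -0.0037, 0.14]
tool_rot: [-0.336, 0.942, 0.0, -0.0]
force: [0.4, 0.2, 0.7]
finger_gap: -0.001
gripper_force: 0.0
```

Request:
{"api": "step_arm", "payload": {
  "targets": "0 0 8 0;0 0 16 0;0 0 24 0;0 0 31 0;0 0 38 0;0 0 45 0;0 0 52 0;0 0 58 0;0 0 60 0;0 0 60 0;0 0 60 0"
}}

```text
t: 5.3
tcp_pos: [0.4899, -0.0043, 0.0803]
tool_rot: [-0.336, 0.942, -0.0, 0.0]
force: [1.0, -0.1, 0.6]
finger_gap: 0.001
gripper_force: 0.0
```

Run:
```python
from h import *
s=manip.sense(); print(s["tcp_pos"],s["force"]); im=snap("scene")
cv2.imwrite("pics/s2.png",cv2.resize(im[170:350,170:410,::-1],None,fx=3,fy=3))
```

```text
[ 0.48988289 -0.00426559  0.08025852] [ 1.0069053  -0.14810496  0.61837503]
```

View pics/s2.png

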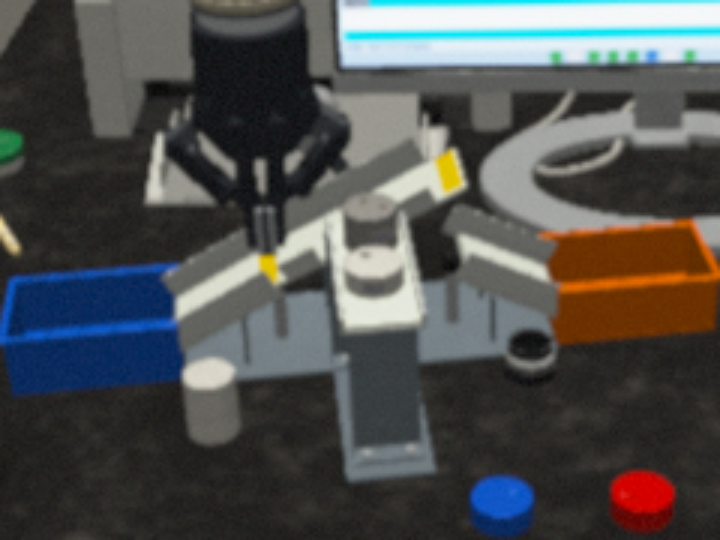

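The picture shows the gate lying left, with its left stripe at (268,268) low and the right stripe at (447,172) raised. Both samples are still on the track. Next I retract and go behind the track.

Request:
{"api": "step_arm", "payload": {
  "targets": "0 0 -40 0;0 0 -80 0;0 0 -120 0;0 0 -150 0;40 -18 -165 0;80 -36 -165 0;120 -54 -165 0;145 -65 -165 0;145 -65 -165 0;145 -65 -130 0;145 -65 -110 0;145 -65 -110 0"
}}

```text
t: 6.55
tcp_pos: [0.4169, -0.1445, 0.1884]
tool_rot: [-0.336, 0.942, 0.002, -0.002]
force: [-0.2, 0.3, -0.4]
finger_gap: 0.0
gripper_force: 0.0
```

Run:
```python
from h import *
s=manip.sense(); snap("wrist","w2")
rl=lambda p:R.from_euler('z',-.680).apply(np.array(p)-[.5362,-.0502,0])*1e3
print(rl(s["tcp_pos"]),s["force"])
for n in("wrist","top","scene"):
  if n!="wrist": snap(n)
  for q in ["thin_sample","tall_sample"]:
    print(n,q,[(rl(atz(n,d["position"],.109)).round(),round(d["p"],2)) for d in manip.mark_of(n,q)[:3]])
```

```text
[-152.05333886    1.63663601  188.36472072] [-0.22891272  0.27973745 -0.43150028]
wrist thin_sample [(array([-221., -101.,  109.]), 0.94), (array([-215.,  -47.,  109.]), 0.83), (array([-71., 126., 109.]), 0.64)]
wrist tall_sample []
top thin_sample [(array([-216., -124.,  109.]), 0.65), (array([-215.,  -51.,  109.]), 0.58), (array([ -5., 176., 109.]), 0.19)]
top tall_sample [(array([-53.,   6., 109.]), 0.61)]
scene thin_sample [(array([-336.,  -39.,  109.]), 0.92), (array([-104.,   -1.,  109.]), 0.76), (array([-338., -108.,  109.]), 0.58)]
scene tall_sample [(array([-64.,  -7., 109.]), 0.65)]
```

View pics/w2.png

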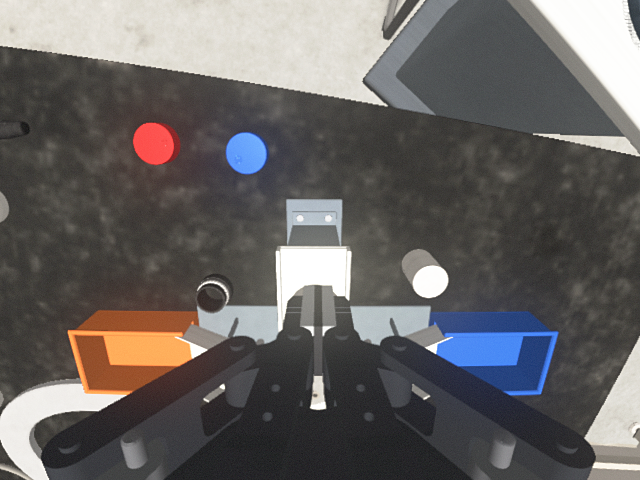

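The track's rear edge is at row 247 and the fingers at (318,300), centred over the rear of the track. The thin sample is hidden in front of them, at about x -100. Descend behind it, then push slowly.

Request:
{"api": "step_arm", "payload": {
  "targets": "0 -1 25 0;0 -2 50 0;0 -2 65 0;0 -2 71 0;0 -2 71 0;0 -2 71 0"
}}

```text
t: 7.6
tcp_pos: [0.4202, -0.1481, 0.1197]
tool_rot: [-0.336, 0.942, -0.0, 0.0]
force: [-0.1, 0.3, -0.7]
finger_gap: -0.003
gripper_force: 0.0
```

Request:
{"api": "step_arm", "payload": {
  "targets": "-5 0 0 0;-10 0 0 0;-15 0 0 0;-20 0 0 0;-25 0 0 0;-30 0 0 0;-35 0 0 0;-40 0 0 0;-45 0 0 0;-50 0 0 0;-50 0 0 0"
}}

```text
t: 8.7
tcp_pos: [0.4593, -0.1158, 0.1192]
tool_rot: [-0.336, 0.942, -0.0, 0.001]
force: [0.3, -0.2, -0.0]
finger_gap: 0.005
gripper_force: 0.0
```

Run:
```python
from h import *
s=manip.sense(); im=snap("scene")
rl=lambda p:R.from_euler('z',-.680).apply(np.array(p)-[.5362,-.0502,0])*1e3
print(rl(s["tcp_pos"]),s["force"])
cv2.imwrite("pics/s3.png",cv2.resize(im[170:350,170:410,::-1],None,fx=3,fy=3))
```

```text
[-101.04314807   -2.64950328  119.16072421] [ 0.2888813  -0.17807918 -0.01764792]
```

View pics/s3.png

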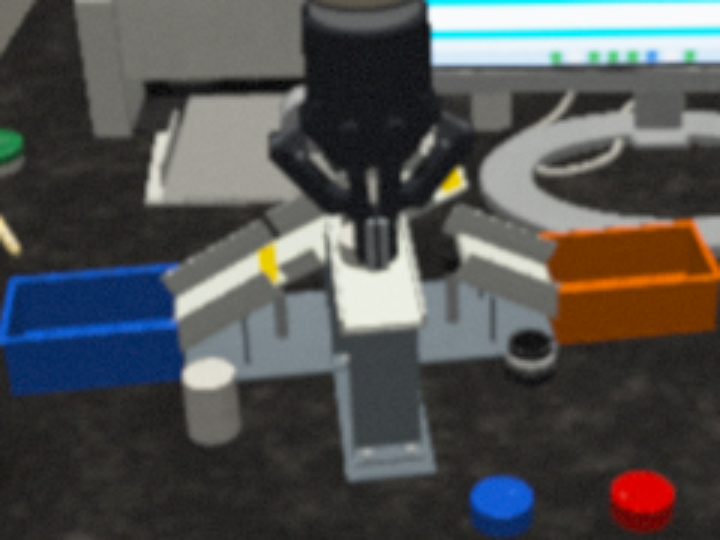

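The fingers stand on the track at (375,240) behind the thin sample, just visible beside them. The gate is still down left. Continue the push.

Request:
{"api": "step_arm", "payload": {
  "targets": "-5 1 1 0;-10 2 2 0;-15 2 2 0;-20 2 2 0;-25 2 2 0;-30 2 2 0;-35 2 2 0;-40 2 2 0;-45 2 2 0;-50 2 2 0;-55 2 2 0;-60 2 2 0"
}}

```text
t: 9.95
tcp_pos: [0.5041, -0.0764, 0.1172]
tool_rot: [-0.335, 0.942, 0.0, 0.0]
force: [-0.4, -0.4, -0.1]
finger_gap: 0.005
gripper_force: 0.0
```

Request:
{"api": "step_arm", "payload": {
  "targets": "-4 0 0 0;-7 0 0 0;-7 0 0 0;-7 0 0 0;-7 0 0 0"
}}

```text
t: 10.45
tcp_pos: [0.5089, -0.0724, 0.1172]
tool_rot: [-0.335, 0.942, 0.0, -0.0]
force: [0.4, -0.1, -0.8]
finger_gap: -0.002
gripper_force: 0.0
```

Run:
```python
from h import *
s=manip.sense(); im=snap("scene"); im2=snap("top")
rl=lambda p:R.from_euler('z',-.680).apply(np.array(p)-[.5362,-.0502,0])*1e3
print(rl(s["tcp_pos"]),s["force"])
a=cv2.resize(im[170:350,170:410,::-1],(800,600))[:, :480]; b=cv2.resize(im2[220:320,170:300,::-1],(320,246))
o=np.zeros((600,800,3),np.uint8); o[:,:480]=a; o[:246,480:]=b
cv2.imwrite("pics/s4.png",o)
```

```text
[-3.51309007e+01 -9.46791181e-02  1.17164437e+02] [ 0.3937197  -0.12550216 -0.83217636]
```

View pics/s4.png

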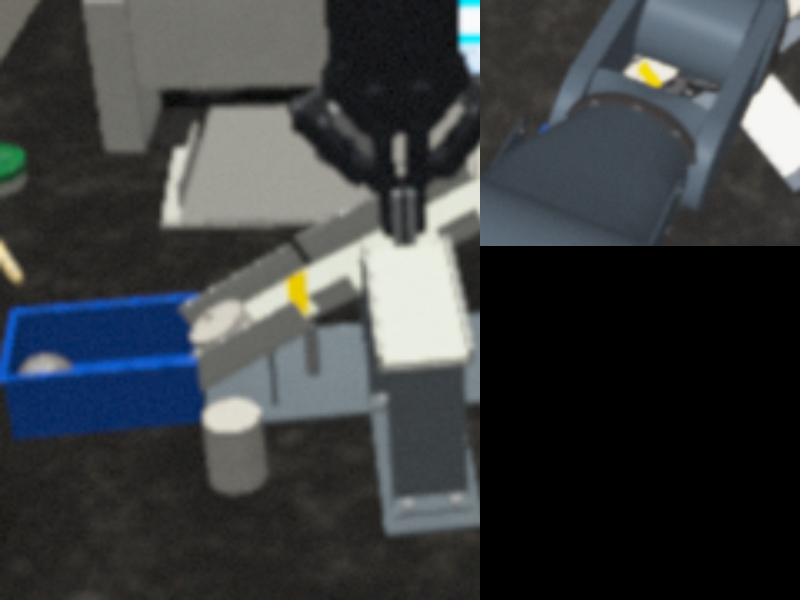

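The tall sample is in the blue tray at (45,365), and the thin one is at the lower end of the left chute (215,322), on its way down. Retract upward.

Request:
{"api": "step_arm", "payload": {
  "targets": "5 0 -10 0;5 0 -40 0;10 0 -80 0;20 0 -120 0;60 0 -140 0;100 0 -150 0;120 -40 -150 0;120 -80 -150 0;120 -120 -150 0;120 -150 -150 0;120 -150 -150 0;120 -150 -150 0"
}}

```text
t: 11.75
tcp_pos: [0.5192, -0.2517, 0.2666]
tool_rot: [-0.323, 0.946, -0.006, -0.009]
force: [-0.3, 0.2, -0.4]
finger_gap: -0.004
gripper_force: 0.0
```

Run:
```python
from h import *
im=snap("scene"); im2=snap("top")
o=np.hstack([cv2.resize(im[190:340,160:310,::-1],(400,400)),cv2.resize(im2[200:320,170:290,::-1],(400,400))])
cv2.imwrite("pics/s5.png",o)
rl=lambda p:R.from_euler('z',-.680).apply(np.array(p)-[.5362,-.0502,0])*1e3
for n in("top","scene"):
  for q in ["thin_sample","tall_sample"]:
    print(n,q,[(rl(atz(n,d["position"],.004)).round(),round(d["p"],2)) for d in manip.mark_of(n,q)[:4]])
```

```text
top thin_sample [(array([-213., -142.,    4.]), 0.62), (array([ -4., 176.,   4.]), 0.58)]
top tall_sample [(array([-34., 225.,   4.]), 0.61)]
scene thin_sample [(array([-217.,  -66.,    4.]), 0.88), (array([ -5., 172.,   4.]), 0.61), (array([-215., -147.,    4.]), 0.61)]
scene tall_sample [(array([-16., 221.,   4.]), 0.38)]
```

View pics/s5.png

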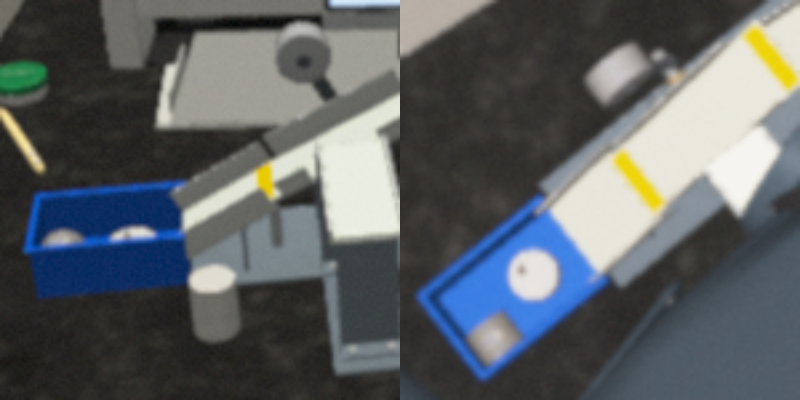

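Both samples lie in the blue tray: thin at (533,275), tall on its side in the corner at (493,338). The gate is down left and the arm is clear. Let it settle, then hand in.

Request:
{"api": "step_arm", "payload": {
  "targets": "0 0 0 0;0 0 0 0;0 0 0 0;0 0 0 0;0 0 0 0;0 0 0 0;0 0 0 0;0 0 0 0;0 0 0 0;0 0 0 0"
}}

```text
t: 13.05
tcp_pos: [0.52, -0.2517, 0.2667]
tool_rot: [-0.324, 0.946, -0.006, -0.009]
force: [0.5, 0.2, 0.4]
finger_gap: 0.001
gripper_force: 0.0
```

```bash
python3 -c "
from station import manip
print(manip.sign_off())"
```

```text
the job is handed in; nothing more can be done
None
```

I rocked the gate over to the left and pushed both samples into the blue tray; the job was handed in at about 13 s with the arm clear, and sign-off returned no verdict.

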